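# Start up the packing counter's label printer

### The arm

A 7-joint arm with a two-finger parallel gripper is mounted at the origin on the work surface. World frame = base frame: x ahead of the robot, y to its left, z up, the work surface at z = 0. Lengths are in m, angles in rad, forces in N, time in s.
With the tool pointing down it reaches from about 0.4 to 0.85 m from the base axis. Payload 10.4 kg.
Tool frame: the origin (TCP) lies at the centre of the arm's flange, where the gripper is bolted on; the fingertips stand 173 mm ahead of it and the grasp point (between the pads) lies 155 mm ahead of it (manip.nose_length is the distance from the TCP to the fingertips, in m); z points along the fingers, x is the direction in which the jaws open and shut, and the axes are right-handed (so a half turn about z gives the same grasp; the last joint's range is limited). The gripper opens to 85 mm and grips with 20 to 120 N. Pads are 22 mm wide; open, the fingers measure 114 mm over their backs; the gripper's body (76 mm by 85 mm) begins 54 mm behind the grasp point. The pads swing forward as they close: fully open they stand 13 mm farther back than shut.
Start: joints at [-1.365, 0.332, -0.065, 1.46, 0.022, 1.35, -0.088], TCP at [0.142, 0.609, 0.405] pointing down, gripper open.
Joint ranges: [-2.6, 2.6], [-0.5, 2.12], [-1.47, 1.34], [0.16, 2.42], [-1.27, 4.41], [0.06, 2.06], [-2.6, 2.6]. Speed limits (rad/s): [2.22, 2.22, 2.79, 2.79, 3.14, 3.14, 3.14].

### API

Orientations are given as a unit quaternion [x, y, z, w].
In Python, from workcell import status, cams, order, manip gives the robot as it stands.
- The arm moves only by the tool servo_tool, never from a script. Its argument "motion" is a list that holds one entry, the list of rows, each a list of 6 numbers: the shift along the tool's x, y, z in units of 50 mm (1.0 is 50 mm), then the turn, a rotation vector about the tool's x, y, z in units of 5 degrees (1.0 is 5 degrees). In form: [[[x, y, z, ax, ay, az], ...]]. A call has 1 to 12 rows; each row shifts and turns the pose as measured when the row begins, along the tool's axes as they then stand; what a row does not reach is not made up. A row lasts 1/10 s, in which the tool goes at most 50 mm and 8.59 degrees, less where a joint would pass 70% of its speed; a pose out of reach is approached as far as the arm can. A call is refused whole if a number of a shift passes 1 or a number of a turn 1, either way. A call with a gripper value outside its range is refused whole. "jaw" is the closure in counts, from 0 (fully open) to 255 (shut), set as the call begins (left out, the last holds). The fingers move at their own pace and stop on an object; "force" is the grip in N (left out, the last holds). Time passes only in rows, so rows that do not move let the fingers close. It gives the time, the measured TCP pose, the force and the opening at its end, in the units of the state.
- status.get_obs(): the state, without advancing time (a new reading comes with each control period).
- cams.camera(name): name is "scene" or "top"; returns a dict with "color" (400x640x3 uint8, red, green, blue), "vertical_fov" (degrees; the focal length in pixels is half the picture's height over the tangent of half this angle, whatever the lens; pixels are square), "cx", "cy" (the principal point, pixels), "extrinsics" (4x4, takes a point from camera to world coordinates). Camera axes: x right, y down, z forward; pixel columns grow to the right and rows downward; lengths in m; the calibration is good to about 2 mm. A picture is of the moment at which its call begins. There is no depth.
- order.hand_in(): hands the job in, once; it reports no verdict.
The state is a dict: "clock": time; "joint_pos": joint angles; "joint_velocities": joint speeds; "tau": joint torques, N m; "position": TCP position; "ee_rot": TCP orientation; "ft_force": force on the tool from outside, world axes, zero at the start; "torque": the same for the moment, N m; "grip_width": opening from 0.0 (shut) to 1.0 (fully open).
Only numpy, scipy, OpenCV 4.12 (cv2) and the standard library are available. Lean on these libraries where they do the work, as an engineer would, in place of code of your own. Each camera call takes 0.05 s, during which the arm holds its last target.

### The job

Start up the label printer on the packing counter and feed a label, pressing with the closed fingertips only: first press down the raised half of the power strip's rocker until it has flipped fully over; then push the printer's round key fully in, so that it stays down; then press the printer's long bar key fully down for a moment and let it come back up. Keep to that order, never press the square key, do not pick up or shove the power strip, and leave everything else on the counter as it is.

Things in the scene. Friction and masses are not known exactly. Their poses are not given: they have to be found in the camera images.
- strip: Loose grey power strip on the counter, left or right of the printer, 60 x 240 x 40 mm (x, y, z), 0.5 to 1 kg; origin: centre of its underside, long axis = its y. Three round dark sockets on top; a white adapter block (42 x 40 mm, top 78 mm above the counter) in the socket at the -y end, the black rocker at the +y end.
- rocker_raised (a point): Point on top of the rocker's half that is raised when off, 19 mm along it from the hinge; moves with it: 53 mm above the counter off, 46 mm on (then level, 6 mm above the strip's top). The rocker is a black V-shaped paddle, halves 26 mm wide (strip x), 24 mm long (strip y); hinge along the strip's x at strip (0, 75, 40) mm; the raised half is towards the strip's +y end.
- rocker (a joint): Rocker angle, rad: 0 = off (the +y half raised 0.4 rad, the other half level), 0.4 = on (the +y half level). Starts at 0 to 0.05. Stiff (about 3 N at the raised point), no spring: it stays where it is left.
- printer: Fixed white label printer, 240 x 200 mm, top deck 150 mm above the counter; origin: centre of its underside, front = its -x. On the deck, 75 mm in front of the origin, three key plates (56 x 58 x 4 mm) stand in a row along its y, 62 mm apart, keys in varying order; key tops 166 mm above the counter when up. Behind, a cover 15 mm high carries the label pack (top 37 mm above the deck).
- round_top (a point): Centre of the top of the round key (26 mm diameter, white), moves with it. 166 mm above the counter when up.
- round_key (a joint): Travel of the round key, m: 0 = up, 0.007 = fully in. Takes about 4 N, no spring: it stays where it is left.
- bar_top (a point): Centre of the top of the long bar key (16 mm along the printer's x, 50 mm along its y, white), moves with it.
- bar_key (a joint): Travel of the bar key, m: 0 = up, 0.006 = fully down. Spring: about 1.5 N to start, 4.5 N at the bottom; comes back up when let go.
- square_top (a point): Centre of the top of the square key (20 x 20 mm, white), not to be pressed.
- square_key (a joint): Travel of the square key, m: 0 = up, 0.006 = fully down; sprung like the bar key.
- jar: Bystander: closed jar, 48 mm diameter, 70 mm high, between the printer and the strip. Origin: centre of its underside.
- marker: Bystander: marker pen lying on the counter, about 130 mm long, 17 mm thick, along its x, between the printer and the strip, nearer the robot than the jar. Origin: its underside near the middle.
- mug: Bystander: mug, 76 mm diameter, 88 mm high, handle at its +y, at the left side. Origin: centre of its underside.
- stapler: Bystander: stapler, 34 x 140 x 55 mm, at the right side. Origin: centre of its underside.
- tape_roll: Bystander: roll of tape lying flat, 100 mm diameter, 48 mm high, farther from the robot than the jar. Origin: centre of its underside.
- label_pack: Bystander: pack of labels, 50 x 80 x 22 mm, lying on the printer's rear cover. Origin: centre of its underside.

How it is judged:
On the way, in this order (a step that is already met when the one before it is completed fails the run):
1. the rocker is flipped on (value of joint rocker above 0.33 rad), for 0.2 s.
2. the round key is fully in (value of joint round_key above 0.0055 m), for 0.2 s.
3. the bar key is pressed fully down (value of joint bar_key above 0.0045 m), for 0.1 s.
At the end, for the whole second after the job is handed in: The rocker is on (over 0.33 rad), the round key stays in (over 5.5 mm), the bar and square keys are up (under 1.5 mm), the strip lies still within 25 mm of where it began, and no bystander has moved more than 25 mm (value of joint rocker above 0.33 rad and value of joint round_key above 0.0055 m and value of joint each of bar_key, square_key below 0.0015 m and distance of each of strip, jar, marker, mug, stapler, tape_roll, label_pack from where it was at the start of the episode below 0.025 m and linear speed of strip below 0.02 m/s); the robot touches nothing.
It fails at once if the round key is pressed (over 3 mm) while the rocker is not on (under 0.28 rad) (value of joint round_key above 0.003 m and value of joint rocker below 0.28 rad).
It fails at once if the bar key is pressed (over 3 mm) while the round key is not in (under 5 mm) (value of joint bar_key above 0.003 m and value of joint round_key below 0.005 m).
It fails at once if the square key is pressed (over 3 mm) (value of joint square_key above 0.003 m).
It fails at once if the power strip is lifted (over 10 mm) or shoved (over 25 mm) (height (world z) of strip above 0.01 m or distance of strip from where it was at the start of the episode above 0.025 m).
It fails at once if a bystander is lifted or moved (over 25 mm) (distance of any of jar, marker, mug, stapler, tape_roll, label_pack from where it was at the start of the episode above 0.025 m).
It also fails if it takes over 45 s, if anything falls off the work surface, if the arm or the gripper's body presses on something with over 40 N, if the wrist force passes 120 N, or if a joint passes its speed limit or range.

## Working session

There is one attempt and no reset: what is moved stays moved. The work goes in short steps, Python scripts to look and compute and a tool call to move; the robot and the scene stay as the last step left them, time stands still between calls to the robot, and variables do not carry over. Pictures are saved under pics/ and viewed, and the job is handed in when it is done.

Besides the shell and the picture viewer there is one more tool, called after "Request:" as a command line: name --argument value ..., lists and objects as JSON in quotes. servo_tool: Moves the arm, as the interface text tells. Its arguments: {"type":"object","properties":{"motion":{"type":"array","items":{"type":"array","items":{"type":"array","items":{"type":"number"}}}},"jaw":{"type":"number"},"force":{"type":"number"}},"required":["motion"]}

```bash
mkdir -p pics; ls; python3 - <<'E'
from workcell import status,cams,order,manip
import cv2,numpy as np
o=status.get_obs(); print({k:np.round(v,3) for k,v in o.items()}, manip.nose_length)
for n in("scene","top"):
    c=cams.camera(n); cv2.imwrite(f"pics/{n}0.png",c["color"][:,:,::-1]); print(n,c["vertical_fov"],c["cx"],c["cy"],np.round(c["extrinsics"],4).tolist(),[k for k in c])
E
```

```text
pics
{'clock': np.float64(0.0), 'joint_pos': array([-1.365,  0.333, -0.065,  1.461,  0.022,  1.35 , -0.089]), 'joint_velocities': array([ 0.001, -0.   , -0.001,  0.   , -0.001,  0.   , -0.001]), 'tau': array([-0.0000e+00, -6.2546e+01,  4.9000e-02, -3.9161e+01,  1.6000e-02,
        1.0000e-02,  0.0000e+00]), 'position': array([0.142, 0.609, 0.404]), 'ee_rot': array([ 0.783,  0.622, -0.001,  0.   ]), 'ft_force': array([-0.677, -0.473,  0.894]), 'torque': array([ 0.005, -0.031,  0.006]), 'grip_width': np.float64(0.998)} 0.1734
scene 54.03434134389634 326.06050271023867 196.3623271221987 [[0.3064, 0.8199, -0.4836, 1.188], [0.9518, -0.2702, 0.1449, -0.1902], [-0.0118, -0.5047, -0.8632, 1.1587], [0.0, 0.0, 0.0, 1.0]] ['color', 'vertical_fov', 'cx', 'cy', 'extrinsics']
top 44.32704725186629 319.6336890280068 196.2220451208743 [[0.0159, -0.9984, 0.0538, 0.5564], [-0.9997, -0.0167, -0.0155, 0.014], [0.0164, -0.0536, -0.9984, 1.4491], [0.0, 0.0, 0.0, 1.0]] ['color', 'vertical_fov', 'cx', 'cy', 'extrinsics']
```

View pics/scene0.png

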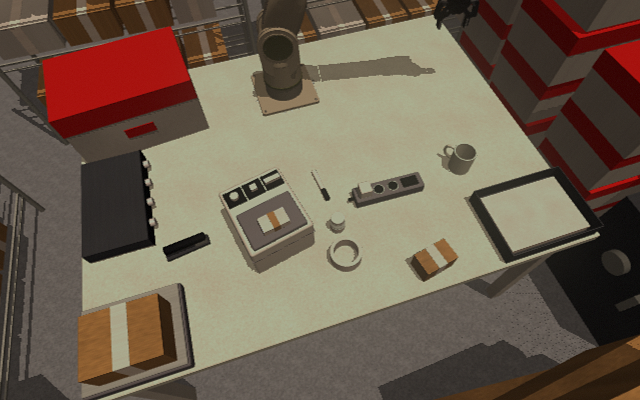

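View pics/top0.png

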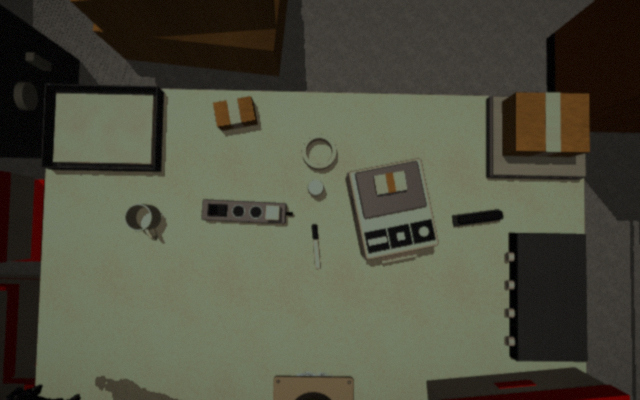

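```bash
python3 - <<'E'
import cv2,numpy as np
t=cv2.imread("pics/top0.png");s=cv2.imread("pics/scene0.png")
up=lambda im,x,y,w,h,k:cv2.convertScaleAbs(cv2.resize(im[y:y+h,x:x+w],None,fx=k,fy=k,interpolation=cv2.INTER_CUBIC),alpha=1.5)
a=up(t,195,190,105,45,7);b=up(t,340,150,105,115,5)
c=up(s,340,160,100,60,7);d=up(s,215,160,105,115,5)
for n,i in zip("abcd",(a,b,c,d)): cv2.imwrite(f"pics/c_{n}.png",i)
cv2.imwrite("pics/m1.png",np.vstack([cv2.resize(a,(735,315)),cv2.resize(c,(735,441))[:285]]))
cv2.imwrite("pics/m2.png",np.hstack([cv2.resize(b,(400,438)),cv2.resize(d,(400,438))]))
E
```

```text
(no output)
```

View pics/m1.png

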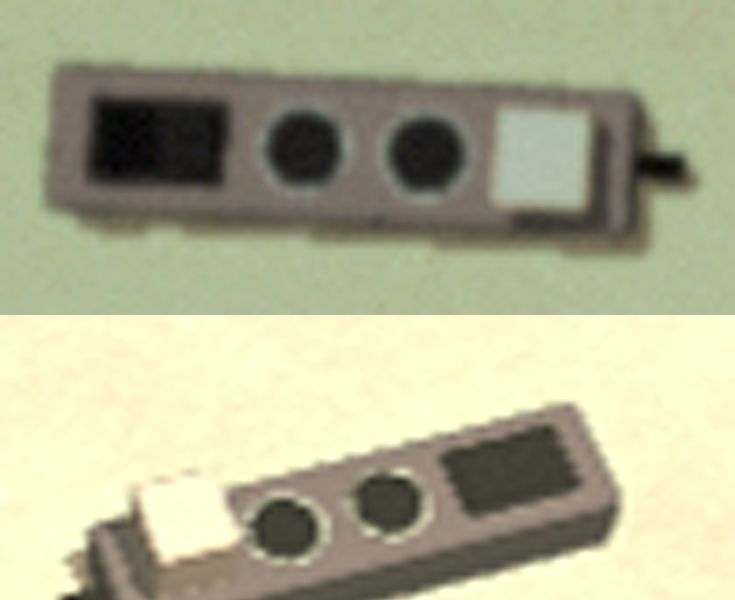

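View pics/m2.png

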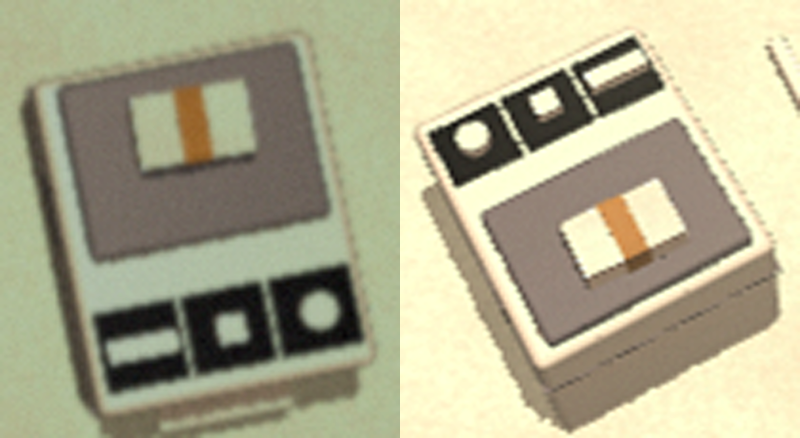

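```bash
cat > h.py <<'E'
import numpy as np,cv2
from workcell import status,cams
def cast(c,uv,z):
    f=200/np.tan(np.radians(c["vertical_fov"])/2);T=np.array(c["extrinsics"])
    d=T[:3,:3]@np.array([(uv[0]-c["cx"])/f,(uv[1]-c["cy"])/f,1]);p=T[:3,3]
    return p+d*(z-p[2])/d[2]
E
python3 - <<'E'
from h import *
R={"top":((340,215,105,50),(195,190,105,45)),"scene":((215,165,75,48),(340,160,100,60))}
for n in R:
    c=cams.camera(n);g=cv2.cvtColor(c["color"],cv2.COLOR_RGB2GRAY)
    (x,y,w,h),(X,Y,W,H)=R[n]
    def dark(x,y,w,h,thr):
        k=cv2.resize(g[y:y+h,x:x+w],None,fx=8,fy=8,interpolation=cv2.INTER_CUBIC)
        m=(k<thr).astype(np.uint8)
        return k,cv2.findContours(m,cv2.RETR_CCOMP,cv2.CHAIN_APPROX_NONE)
    fix=lambda p,x,y:((p[0]+.5)/8-.5+x,(p[1]+.5)/8-.5+y)
    k,(cs,hi)=dark(x,y,w,h,75)
    for i,q in enumerate(cs):
        a=cv2.contourArea(q)/64
        if a<20: continue
        m=cv2.moments(q);p=fix((m['m10']/m['m00'],m['m01']/m['m00']),x,y)
        z=.154 if hi[0][i][3]<0 else .166
        print(n,"hole" if hi[0][i][3]>=0 else "plate",round(a,1),np.round(p,1),np.round(cast(c,p,z),4))
    k,(cs,hi)=dark(X,Y,W,H,60)
    for i,q in enumerate(cs):
        a=cv2.contourArea(q)/64
        if a<20 or hi[0][i][3]>=0: continue
        r=cv2.minAreaRect(q); m=cv2.moments(q);p=fix((m['m10']/m['m00'],m['m01']/m['m00']),X,Y)
        print(n,"strip dark",round(a,1),np.round(p,1),np.round(cast(c,p,.04),4),np.round(r[1],0)/8,round(r[2],1))
E
```

```text
top plate 1434.7 [399.6 235.8] [ 0.5252 -0.2187  0.154 ]
top hole 128.9 [378.1 240.5] [ 0.5125 -0.1605  0.166 ]
top hole 57.9 [400.4 235.9] [ 0.5255 -0.2186  0.166 ]
top hole 76.6 [423.5 231.1] [ 0.5388 -0.2791  0.166 ]
top plate 44.9 [370.9 215.9] [ 0.5765 -0.1423  0.154 ]
top plate 457.9 [384.2 247.6] [ 0.4937 -0.1782  0.154 ]
top strip dark 91.0 [255.4 211.6] [0.5853 0.1752 0.04  ] [10.625 10.875] 90.0
top strip dark 92.0 [238.  210.8] [0.5867 0.225  0.04  ] [10.75 10.75] 90.0
top strip dark 148.7 [280.6 216.8] [0.5714 0.1029 0.04  ] [16. 32.] 53.8
top strip dark 272.0 [217.  209.8] [0.5886 0.2851 0.04  ] [21.25  13.875] 2.3
scene plate 300.5 [234.3 197.6] [ 0.5437 -0.2817  0.154 ]
scene hole 67.1 [233.6 195.6] [ 0.5442 -0.2813  0.166 ]
scene plate 288.5 [253.2 188.6] [ 0.5307 -0.2214  0.154 ]
scene hole 54.2 [252.7 186.6] [ 0.5315 -0.221   0.166 ]
scene plate 172.5 [271.9 180.8] [ 0.5214 -0.1612  0.154 ]
scene strip dark 268.9 [383.8 196.9] [0.6228 0.1776 0.04  ] [16.625 75.75 ] 85.9
scene strip dark 47.6 [378.3 188.6] [0.5872 0.1724 0.04  ] [7.375 8.5  ] 90.0
scene strip dark 48.1 [392.3 185. ] [0.5888 0.2222 0.04  ] [7.625 8.375] 77.2
scene strip dark 143.7 [408.9 180.7] [0.5907 0.2818 0.04  ] [ 9.75 17.5 ] 74.9
```

Request:
servo_tool --motion '[[[0,0,0,0,0,1],[0,0,0,0,0,1],[0,0,0,0,0,1],[0,0,0,0,0,1],[0,0,0,0,0,1],[0,0,0,0,0,1],[0,0,0,0,0,1],[0,0,0,0,0,1],[0,0,0,0,0,1],[0,0,0,0,0,1],[0,0,0,0,0,1],[0,0,0,0,0,1]]]' --jaw 255 --force 60

```text
clock: 1.4
position: [0.1417, 0.6081, 0.4011]
ee_rot: [0.992, 0.126, -0.001, 0.003]
ft_force: [0.6, -0.7, 0.4]
grip_width: -0.0
```

Request:
servo_tool --motion '[[[0,0,0,0,0,1],[0,0,0,0,0,1],[0,0,0,0,0,1],[0.8,0.5,0,0,0,0.2],[0.8,0.5,0,0,0,0],[0.8,0.5,0,0,0,0],[0.8,0.5,0,0,0,0],[0.8,0.5,0,0,0,0],[0.8,0.5,0,0,0,0],[0.8,0.5,0,0,0,0],[0.8,0.5,0,0,0,0],[0,0,0,0,0,0]]]'

```text
clock: 2.6
position: [0.4629, 0.3886, 0.399]
ee_rot: [1.0, -0.018, -0.001, 0.005]
ft_force: [-0.2, 0.1, 0.2]
grip_width: -0.002
```

Request:
servo_tool --motion '[[[0.8,0.5,0.3,0,0,0],[0.8,0.5,0.4,0,0,0],[0.8,0.5,0.5,0,0,0],[0,0,0.7,0,0,0],[0,0,0.5,0,0,0],[0,0,0,0,0,0]]]'

```text
clock: 3.2
position: [0.5768, 0.31, 0.279]
ee_rot: [1.0, -0.018, -0.001, 0.005]
ft_force: [0.3, -0.9, -0.4]
grip_width: 0.002
```

```bash
cat >> h.py <<'E'
from scipy.spatial.transform import Rotation as Ro
def tip(target=None):
    o=status.get_obs();R=Ro.from_quat(o["ee_rot"]);t=np.array(o["position"])+R.apply([0,0,.1734])
    print("t",round(o["clock"],2),"tip",np.round(t,4),"xang",round(np.degrees(np.arctan2(*R.as_matrix()[[1,0],0])),1),"zax",np.round(R.as_matrix()[:,2],3),"F",np.round(o["ft_force"],2))
    if target is not None: print("units",np.round(R.inv().apply(np.array(target)-t)/.05,2))
E
python3 - <<'E'
from h import *
tip((.5888,.303,.075))
for n in("scene","top"):
    c=cams.camera(n);cv2.imwrite(f"pics/{n}1.png",c["color"][:,:,::-1])
t=cv2.imread("pics/top1.png");s=cv2.imread("pics/scene1.png")
r=lambda i:cv2.convertScaleAbs(cv2.resize(i,(400,400),interpolation=cv2.INTER_CUBIC),alpha=1.5)
cv2.imwrite("pics/m3.png",np.hstack([r(t[150:270,180:300]),r(s[110:230,330:450])]))
E
```

```text
t 3.2 tip [0.5765 0.3083 0.1056] xang -2.1 zax [-0.001 -0.01  -1.   ] F [ 0.32 -0.89 -0.37]
units [0.25 0.09 0.61]
```

View pics/m3.png

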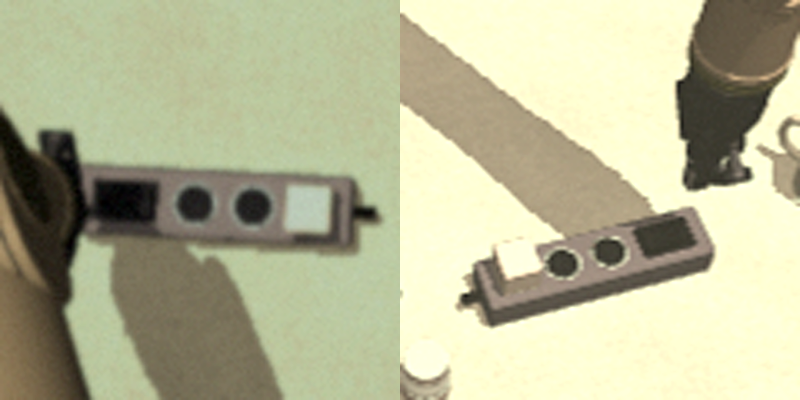

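```bash
python3 - <<'E'
from h import *
c=cams.camera("scene")
tip()
print(cast(c,(425,165),.1056))
f=200/np.tan(np.radians(c["vertical_fov"])/2);T=np.linalg.inv(c["extrinsics"])
p=T@[.5765,.3083,.1056,1]; print(p[:2]/p[2]*f+[c["cx"],c["cy"]])
i=c["color"][110:230,350:470,::-1];cv2.imwrite("pics/s2.png",cv2.convertScaleAbs(cv2.resize(i,(600,600),interpolation=cv2.INTER_CUBIC),alpha=1.5))
E
```

```text
t 3.35 tip [0.578  0.311  0.1106] xang -2.0 zax [ 0.004 -0.005 -1.   ] F [-0.39 -0.41 -0.19]
[0.58628916 0.32832406 0.1056    ]
[418.08268616 164.24140761]
```

View pics/s2.png

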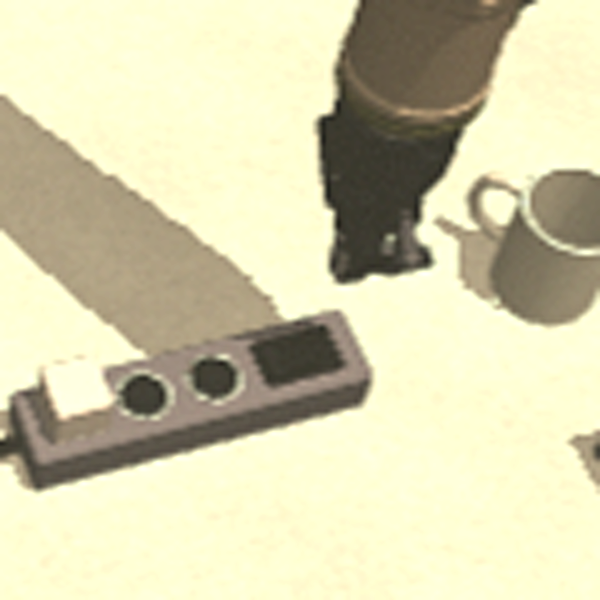

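```bash
python3 - <<'E'
from h import *
c=cams.camera("scene")
i=c["color"][125:185,400:460,::-1].astype(float)/255
i=np.clip(i**.45*1.1,0,1)*255
cv2.imwrite("pics/s3.png",cv2.resize(i.astype(np.uint8),(600,600),interpolation=cv2.INTER_CUBIC))
E
```

```text
(no output)
```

View pics/s3.png

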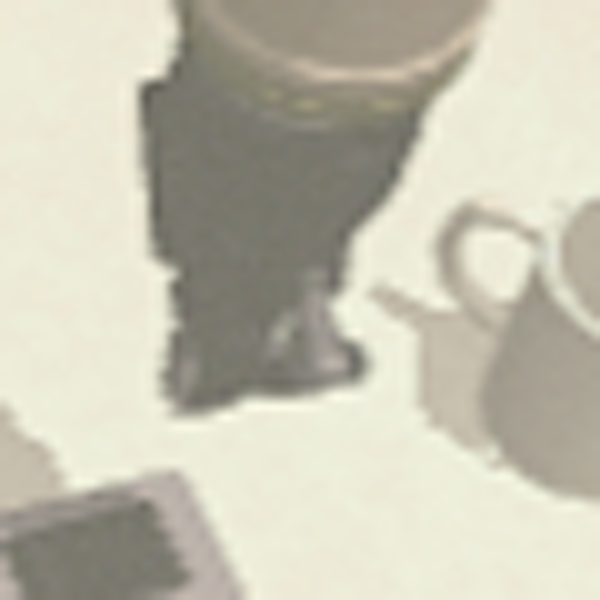

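```bash
python3 - <<'E'
from h import *
c=cams.camera("top")
i=c["color"][170:250,160:240,::-1].astype(float)/255
i=np.clip(i**.45*1.1,0,1)*255
cv2.imwrite("pics/t3.png",cv2.resize(i.astype(np.uint8),(600,600),interpolation=cv2.INTER_CUBIC))
f=200/np.tan(np.radians(c["vertical_fov"])/2);T=np.linalg.inv(c["extrinsics"])
for z in(.11,.18,.28):
  p=T@[.578,.311,z,1]; print(((p[:2]/p[2]*f+[c["cx"],c["cy"]])-[160,170])*7.5)
E
```

```text
[317.71232206 321.59477939]
[272.40795034 317.57430764]
[198.24861625 310.99314346]
```

View pics/t3.png

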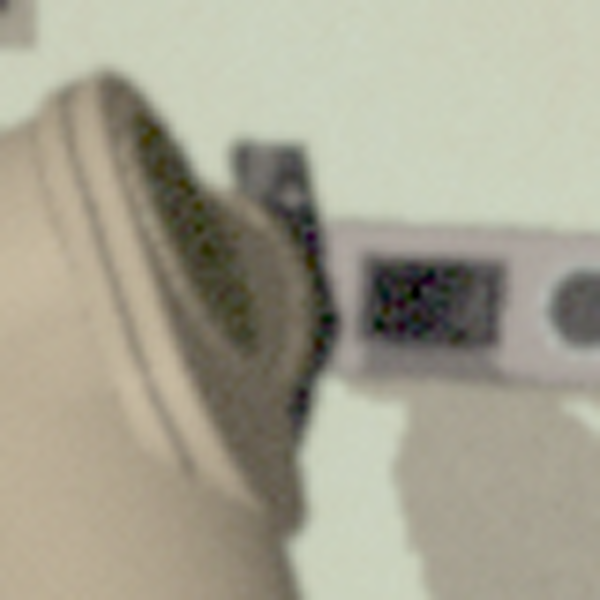

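Request:
servo_tool --motion '[[[0.1,0.08,0.2,0,0,0],[0.1,0.08,0.2,0,0,0],[0,0,0.2,0,0,0],[0,0,0,0,0,0],[0,0,0,0,0,0]]]'

```text
clock: 3.95
position: [0.5883, 0.3039, 0.2549]
ee_rot: [1.0, -0.017, 0.004, 0.001]
ft_force: [0.1, -0.4, -0.7]
grip_width: -0.003
```

```bash
python3 -c "
from h import *
tip((.5888,.302,.058))"
```

```text
t 3.95 tip [0.5898 0.3037 0.0815] xang -1.9 zax [ 0.008 -0.001 -1.   ] F [ 0.06 -0.37 -0.7 ]
units [-0.02  0.03  0.47]
```

Request:
servo_tool --motion '[[[0,0.02,0.2,0,0,0],[0,0.02,0.2,0,0,0],[0,0,0.1,0,0,0],[0,0,0.1,0,0,0],[0,0,0,0,0,0],[0,0,0,0,0,0]]]'

```text
clock: 4.55
position: [0.5884, 0.303, 0.2229]
ee_rot: [1.0, -0.016, 0.005, -0.0]
ft_force: [0.1, -0.1, 0.2]
grip_width: -0.003
```

```bash
python3 -c "
from h import *
tip((.5888,.302,.046))"
```

```text
t 4.55 tip [0.5901 0.3031 0.0495] xang -1.8 zax [ 0.009  0.001 -1.   ] F [ 0.14 -0.14  0.18]
units [-0.03  0.02  0.07]
```

Request:
servo_tool --motion '[[[0,0.02,0.05,0,0,0],[0,0,0.05,0,0,0],[0,0,0.05,0,0,0]]]'

```text
clock: 4.85
position: [0.5889, 0.3025, 0.2191]
ee_rot: [1.0, -0.016, 0.005, -0.002]
ft_force: [-14.6, -5.7, 34.6]
grip_width: -0.001
```

Request:
servo_tool --motion '[[[0,0,-0.02,0,0,0],[0,0,-0.2,0,0,0],[0,0,-0.6,0,0,0],[0,0,-1,0,0,0],[0,0.5,-1,0,0,0],[0,1,0,0,0,0],[0,1,0,0,0,0],[0,1,0,0,0,0]]]'

```text
clock: 5.65
position: [0.5809, 0.1317, 0.3631]
ee_rot: [1.0, -0.01, 0.005, -0.001]
ft_force: [1.3, -1.1, 0.1]
grip_width: -0.002
```

```bash
python3 - <<'E'
from h import *
tip((.540,-.280,.19))
im=[]
for n,(x,y) in(("top",(190,180)),("scene",(335,150))):
    c=cams.camera(n);i=np.clip((c["color"][y:y+60,x:x+100,::-1]/255.)**.45*1.1,0,1)*255
    im.append(cv2.resize(i.astype(np.uint8),(500,300),interpolation=cv2.INTER_CUBIC))
    if n=="top":
        g=cv2.cvtColor(c["color"],cv2.COLOR_RGB2GRAY)[190:235,225:265]
cv2.imwrite("pics/m4.png",np.vstack(im))
E
```

```text
t 5.65 tip [0.5827 0.1321 0.1897] xang -1.2 zax [ 0.011  0.002 -1.   ] F [ 1.29 -1.11  0.06]
units [-0.69  8.26 -0.03]
```

View pics/m4.png

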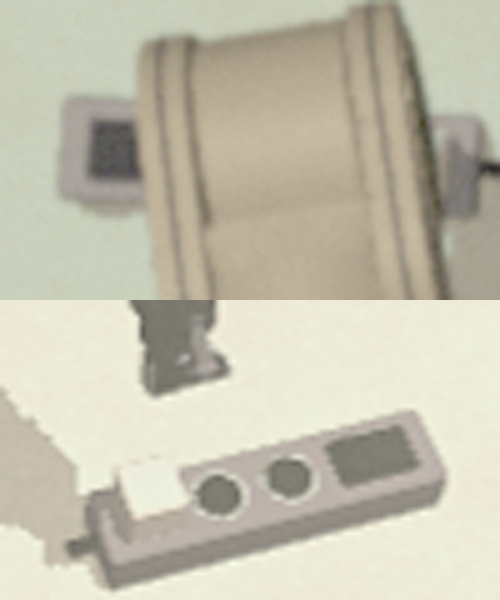

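Request:
servo_tool --motion '[[[0,0.6,-0.8,0,0,0],[-0.1,1,0,0,0,0],[-0.1,1,0,0,0,0],[-0.1,1,0,0,0,0],[-0.1,1,0,0,0,0],[-0.1,1,0,0,0,0],[-0.1,1,0,0,0,0],[-0.1,1,0,0,0,0],[0,0.6,0,0,0,0],[0,0,0,0,0,0],[0,0,0,0,0,0]]]'

```text
clock: 6.85
position: [0.5287, -0.2863, 0.4028]
ee_rot: [1.0, -0.019, 0.006, 0.002]
ft_force: [0.2, 0.8, -0.1]
grip_width: -0.003
```

```bash
python3 - <<'E'
from h import *
tip((.540,-.280,.19))
im=[]
for n,(x,y),(X,Y) in(("top",(195,190),(340,190)),("scene",(340,155),(215,140))):
    c=cams.camera(n);old=cv2.imread(f"pics/{n}0.png")
    for s in (old,c["color"][:,:,::-1]):
        i=np.clip((s[y:y+50,x:x+100]/255.)**.45*1.1,0,1)*255
        im.append(cv2.resize(i.astype(np.uint8),(400,200),interpolation=cv2.INTER_CUBIC))
    i=np.clip((c["color"][Y:Y+75,X:X+100,::-1]/255.)**.45*1.1,0,1)*255
    im.append(cv2.resize(i.astype(np.uint8),(400,200),interpolation=cv2.INTER_CUBIC))
cv2.imwrite("pics/m5.png",np.hstack([np.vstack(im[:3]),np.vstack(im[3:])]))
E
```

```text
t 6.85 tip [ 0.5306 -0.2869  0.2294] xang -2.2 zax [ 0.011 -0.003 -1.   ] F [ 0.23  0.82 -0.06]
units [ 0.17 -0.15  0.79]
```

View pics/m5.png

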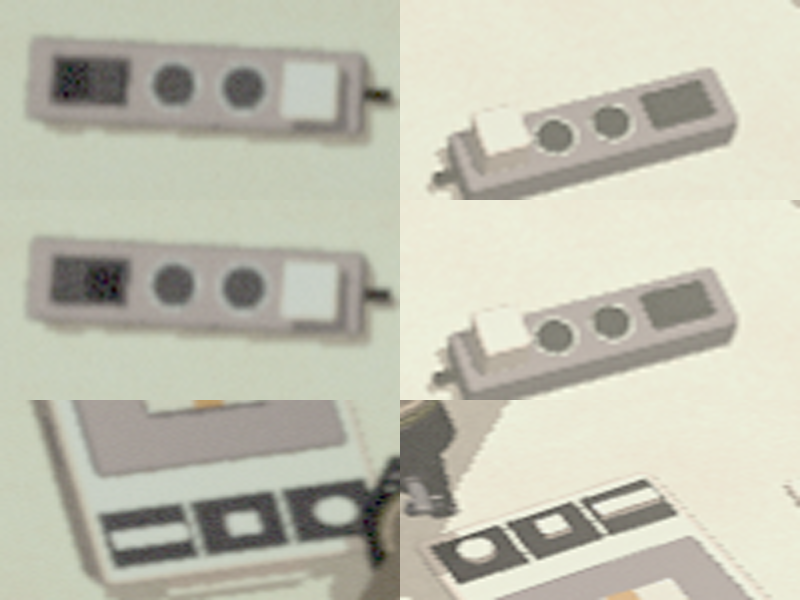

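The rocker flipped: the dark, sloped half swapped from left to right at top-view pixels ~(210–225, 210). The strip hasn't moved. Next is the round key.

Request:
servo_tool --motion '[[[0.1,-0.08,0.2,0,0,0],[0.08,-0.08,0.3,0,0,0],[0,0,0.2,0,0,0],[0,0,0.1,0,0,0],[0,0,0,0,0,0],[0,0,0,0,0,0]]]'

```text
clock: 7.55
position: [0.5415, -0.2713, 0.3577]
ee_rot: [1.0, -0.014, 0.005, -0.0]
ft_force: [0.2, -0.4, 0.1]
grip_width: 0.002
```

```bash
python3 -c "
from h import *
tip((.540,-.280,.166))"
```

```text
t 7.55 tip [ 0.5432 -0.2714  0.1843] xang -1.6 zax [ 0.01 -0.   -1.  ] F [ 0.21 -0.41  0.12]
units [-0.06  0.17  0.37]
```

Request:
servo_tool --motion '[[[-0.03,0.1,0.1,0,0,0],[-0.03,0.07,0.1,0,0,0],[0,0,0,0,0,0],[0,0,0,0,0,0]]]'

```text
clock: 7.95
position: [0.5377, -0.2815, 0.3477]
ee_rot: [1.0, -0.014, 0.006, 0.0]
ft_force: [0.6, 0.5, -0.6]
grip_width: -0.0
```

```bash
python3 -c "
from h import *
tip((.540,-.280,.159))"
```

```text
t 7.95 tip [ 0.5396 -0.2817  0.1743] xang -1.6 zax [ 0.011 -0.001 -1.   ] F [ 0.6   0.51 -0.59]
units [ 0.   -0.03  0.31]
```

Request:
servo_tool --motion '[[[0,0,0.1,0,0,0],[0,0,0.08,0,0,0],[0,0,0.06,0,0,0],[0,0,0.04,0,0,0],[0,0,0.02,0,0,0]]]'

```text
clock: 8.45
position: [0.5379, -0.2818, 0.3327]
ee_rot: [1.0, -0.014, 0.006, 0.0]
ft_force: [-1.9, 0.2, 3.4]
grip_width: 0.002
```

```bash
python3 -c "
from h import *
tip((.540,-.280,.159))"
```

```text
t 8.45 tip [ 0.54   -0.282   0.1593] xang -1.7 zax [ 0.012 -0.001 -1.   ] F [-1.94  0.22  3.37]
units [-0.   -0.04  0.01]
```

Request:
servo_tool --motion '[[[0,0,0.03,0,0,0],[0,0,0.03,0,0,0],[0,0,0.02,0,0,0]]]'

```text
clock: 8.75
position: [0.5377, -0.2822, 0.3325]
ee_rot: [1.0, -0.015, 0.007, -0.0]
ft_force: [-4.8, 2.4, 10.4]
grip_width: -0.0
```

Request:
servo_tool --motion '[[[0,0,0.03,0,0,0],[0,0,0.03,0,0,0],[0,0,-0.3,0,0,0],[0,0,-0.6,0,0,0],[0,-0.4,-0.2,0,0,0],[-0.1,-0.8,0,0,0,0],[-0.2,-0.8,0,0,0,0],[-0.2,-0.4,0,0,0,0],[0,0,0,0,0,0],[0,0,0,0,0,0]]]'

```text
clock: 9.75
position: [0.5146, -0.1576, 0.3884]
ee_rot: [1.0, -0.015, 0.008, -0.001]
ft_force: [-0.9, -0.0, -0.0]
grip_width: 0.002
```

```bash
python3 - <<'E'
from h import *
tip((.514,-.161,.175))
im=[]
for n,(X,Y) in(("top",(340,190)),("scene",(215,140))):
    c=cams.camera(n)
    i=np.clip((c["color"][Y:Y+75,X:X+100,::-1]/255.)**.45*1.1,0,1)*255
    im.append(cv2.resize(i.astype(np.uint8),(400,300),interpolation=cv2.INTER_CUBIC))
cv2.imwrite("pics/m6.png",np.hstack(im))
E
```

```text
t 9.75 tip [ 0.5175 -0.1574  0.215 ] xang -1.7 zax [ 0.017  0.001 -1.   ] F [-0.92 -0.03 -0.01]
units [-0.08  0.08  0.8 ]
```

View pics/m6.png

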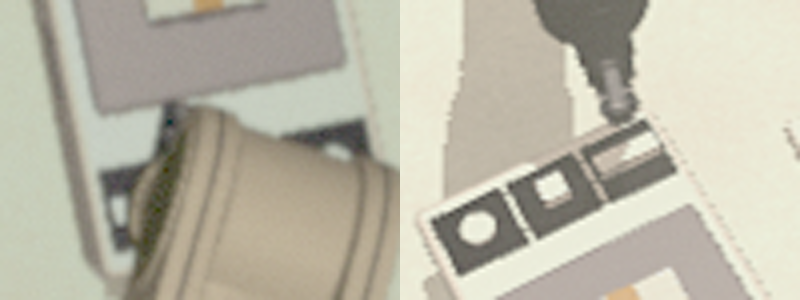

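The round key in the scene view (~(234, 197)) now shows no side wall, so it is in. Next is the bar.

Request:
servo_tool --motion '[[[-0.06,0.02,0.2,0,0,0],[0,0.02,0.3,0,0,0],[0,0,0.2,0,0,0],[0,0,0.1,0,0,0],[0,0,0,0,0,0],[0,0,0,0,0,0]]]'

```text
clock: 10.45
position: [0.5115, -0.165, 0.3443]
ee_rot: [1.0, -0.019, 0.007, 0.001]
ft_force: [0.3, 0.4, 0.1]
grip_width: -0.002
```

```bash
python3 -c "
from h import *
tip((.514,-.160,.160))"
```

```text
t 10.45 tip [ 0.514  -0.1653  0.1709] xang -2.2 zax [ 0.014 -0.002 -1.   ] F [0.34 0.44 0.12]
units [-0.01 -0.11  0.22]
```

Request:
servo_tool --motion '[[[0,-0.08,0,0,0,0],[0,-0.03,0.06,0,0,0],[0,0,0.06,0,0,0],[0,0,0.05,0,0,0],[0,0,0.05,0,0,0],[0,0,0.03,0,0,0]]]'

```text
clock: 11.05
position: [0.5124, -0.1592, 0.3333]
ee_rot: [1.0, -0.019, 0.008, 0.001]
ft_force: [-9.2, 2.5, 20.8]
grip_width: 0.002
```

```bash
python3 -c "
from h import *
tip((.514,-.160,.160))"
```

```text
t 11.05 tip [ 0.5153 -0.1595  0.1599] xang -2.2 zax [ 0.017 -0.002 -1.   ] F [-9.24  2.52 20.77]
units [-0.03  0.01 -0.  ]
```

Force is 20.8 N at tip z = 0.160, so the bar is bottomed. I'll hold briefly, then retreat.

Request:
servo_tool --motion '[[[0,0,0.01,0,0,0],[0,0,0.01,0,0,0],[0,0,-0.3,0,0,0],[0,0,-0.8,0,0,0],[0,-0.3,-0.8,0,0,0],[-0.2,-1,-0.4,0,0,0],[-0.3,-1,0,0,0,0],[-0.3,-1,0,0,0,0],[0,-1,0,0,0,0],[0,-0.5,0,0,0,0],[0,0,0,0,0,0],[0,0,0,0,0,0]]]'

```text
clock: 12.25
position: [0.4795, 0.0828, 0.4502]
ee_rot: [1.0, -0.021, 0.01, -0.001]
ft_force: [0.2, -0.8, -0.2]
grip_width: -0.004
```

```bash
python3 - <<'E'
from h import *
tip()
im=[]
for n,(x,y),(X,Y) in(("top",(195,190),(340,190)),("scene",(340,155),(215,140))):
    c=cams.camera(n)
    cv2.imwrite(f"pics/{n}_end.png",c["color"][:,:,::-1])
    old=cv2.imread(f"pics/{n}0.png")
    for s,a,b in ((old,X,Y),(c["color"][:,:,::-1],X,Y),(c["color"][:,:,::-1],x,y)):
        i=np.clip((s[b:b+75,a:a+100]/255.)**.45*1.1,0,1)*255
        im.append(cv2.resize(i.astype(np.uint8),(266,200),interpolation=cv2.INTER_CUBIC))
cv2.imwrite("pics/m7.png",np.vstack([np.hstack(im[:3]),np.hstack(im[3:])]))
E
```

```text
t 12.25 tip [0.4831 0.0829 0.2769] xang -2.4 zax [ 0.021  0.001 -1.   ] F [ 0.17 -0.83 -0.15]
```

View pics/m7.png

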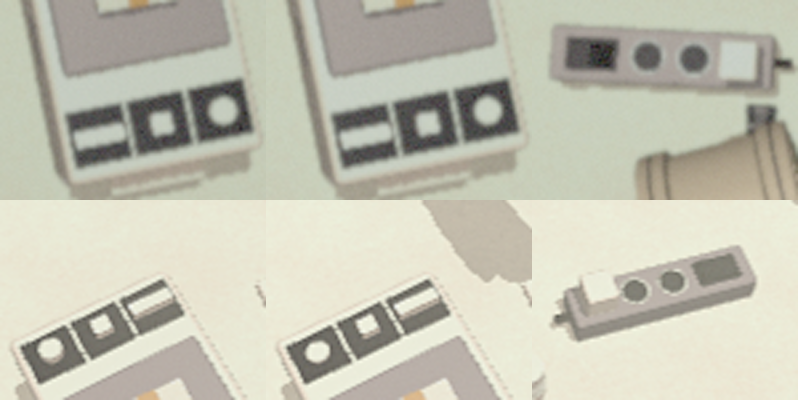

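View pics/scene_end.png

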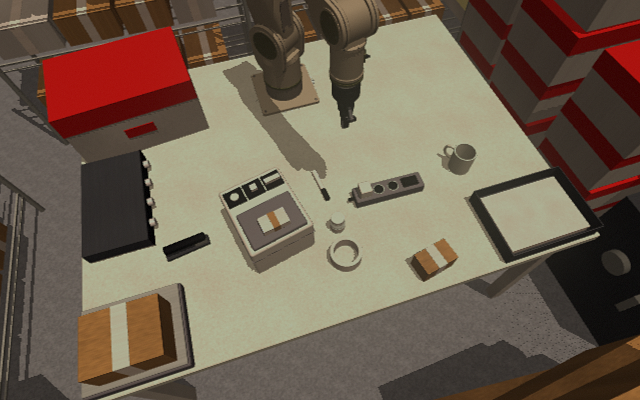

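The final picture shows the round key in with no side wall, the bar and square keys up with their side walls visible, and the rocker flipped. The strip and bystanders are where they started.

```bash
python3 -c "
from workcell import order
print(order.hand_in())"
```

```text
the job is handed in; nothing more can be done
None
```

I flipped the rocker, pushed in the round key and pressed and released the bar, in that order with closed fingertips. I handed the job in at about 12.4 s on the robot's clock. Hand-in gives no verdict, and I could not read the key joints directly, so the results below come from the wrist force, fingertip height and pictures.

| Step | Fingertip height at the bottom | Upward force | What the pictures showed afterwards |
|---|---|---|---|
| Rocker | 0.0457 m | about 35 N | The dark, sloped half had swapped sides, so it is on |
| Round key | 0.159 m | at least 10 N | Its side wall is gone, so it stayed down |
| Bar key | 0.160 m | about 21 N | Its side wall is visible again, so it came back up |

- **Everything else:** the square key shows as up, and I saw no shift of the strip or any bystander. The gripper is clear of everything, with fingertips at 0.277 m.
- **Camera disagreement:** the two cameras differed by up to about 5 mm on key positions (9 mm for the bar). I relied on the top view, and each press bottomed out at the expected height.
- **Sideways force:** the rocker press also pushed sideways with about 15 N at its peak, but the strip did not visibly move.

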